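# Release the transport locks of a packing-room scale and fit its dish

## Task

The bench scale is still locked for transport and its weighing dish is off. With the yellow slotted driver from the wooden block, turn both red lock screws anticlockwise fully to their stops, so that their slots line up with the green marks, put the driver back upright in its hole in the block, and set the steel dish gently into the scale's cradle, flat between the corner tabs with its black grips to the front and back. Keep the gripper itself off the scale and leave everything else where it is.

Things in the scene. Friction and masses are not known exactly. Their poses are not given: they have to be found in the camera images.
- scale: fixed bench scale, white and grey, 230 (x) x 210 (y) x 60 mm high without its cradle; origin on the table under the housing's centre, x from the display edge (robot's side) to the back, y to its left; weighing axis 25 mm behind the origin (+x). Two red lock screws lie in round wells, flush with the grey top; red marks beside them along y (locked), green marks along x (free)
- lock_left (a joint): angle of the left (+y of the scale) transport-lock screw, rad: 0 = locked, slot along the scale's y; grows anticlockwise seen from above to a hard stop at 1.57 = free, slot along the scale's x; stays where it is left, stiff with about 0.12 N m of friction; starts somewhere from 0 to 0.35
- lock_right (a joint): the same for the right (-y of the scale) lock screw
- lock_left_head (a point): middle of the left screw's head, on its turning axis at the top face (60 mm above the table); turns with the screw, y along the slot. Red head 34 mm across; straight slot 8 mm wide, 28 mm long (closed at both ends by the rim) and 8 mm deep. The screws stand 58 mm left and right of the weighing axis
- lock_right_head (a point): the same for the right screw
- cradle_seat (a point): centre of the dish's seat, midway between the four rubber buffers at their tops, 75 mm above the table, on the weighing axis; axes as the scale's. The cradle is an aluminium X on a post with an upturned L-shaped tab at each corner, tops 13 mm above the seat, leaving 147 mm (x) by 187 mm (y) between them
- driver: loose slotted driver, 130 mm long, 0.13 kg, standing in the block blade down; origin at the middle of the blade's tip, z up to the handle, x along the blade's width. Blade 20 mm wide (x), 4 thick (y), 16 long; shank 9 mm thick; black collar 38 mm across, 55 to 62 mm above the tip; yellow handle 32 (x) x 28 (y) mm, 62 to 130 mm above the tip
- block: fixed wooden tool block, 70 (x) x 150 (y) x 80 mm high, origin under its centre; a blue-ended bradawl fixed in its other hole (+y end) reaches 100 mm above the table
- block_hole (a point): centre of the mouth of the driver's hole on the block's top face, 80 mm above the table and 40 mm towards -y from the block's middle: round, 28 mm wide, 70 mm deep; the driver hangs in it by its collar with the blade's tip 25 mm above the table
- dish: loose steel weighing dish, open tray 140 (x) x 180 (y) x 30 mm high, wall 4 mm, 0.2 to 0.4 kg; origin under the centre of its floor; at the middle of each long side (x = +68 and -68 mm) an upright black grip to pinch from above, 10 mm thick (x), 64 mm wide (y), from 10 to 50 mm above the underside; either way round fits the cradle
- sachets_near: bystander: pile of brown spice sachets, 85 x 65 x 24 mm, in front of the scale
- sachets_far: bystander: pile of brown spice sachets, 85 x 65 x 40 mm, at the back left
- check_weight: bystander: brass check weight with a knob, 42 mm across, 70 mm high, origin under it
- spice_jar: bystander: amber jar with green cap, 60 mm across, 95 mm high, origin under it
- marker: bystander: marker pen lying in front, 130 mm long
Not all that is in view belongs to the job. There is more than one size of the dish; the job needs the larger.

How it is judged (in metres and radians):
On the way:
1. both lock screws are turned to their stops (within 6 degrees) (value of joint each of lock_left, lock_right above 1.46 rad), for 0.2 s.
At the end, for the whole second after the job is handed in: Both locks above 1.46 rad; driver upright (0.1 rad) in its block hole, tip height within 4 mm, within 10 mm of the hole axis; dish flat on the cradle inside its tabs: height within 3 mm, centre within 7 mm, tilt under 0.05 rad, grips front and back within 0.15 rad; both at rest (all of step 1 and horizontal distance between driver and block_hole below 0.01 m and z of driver in the frame of block between 0.021 and 0.029 m and angle between driver's own z axis and vertical below 0.1 rad and horizontal distance between dish and cradle_seat below 0.007 m and z of dish in the frame of cradle_seat between -0.003 and 0.003 m and angle between dish's own z axis and vertical below 0.05 rad and angle between the x axis of dish and the x axis of scale, either way round below 0.15 rad and linear speed of each of dish, driver below 0.02 m/s); the robot touches nothing.
It fails at once if the gripper or arm touches the scale, its screws or its cradle (over 3 N) (contact force between any of the fingers, the arm and scale above 3 N).
It fails at once if the dish is dropped onto the scale (faster than 0.35 m/s within 20 mm of its seat) (linear speed of dish above 0.35 m/s and horizontal distance between dish and cradle_seat below 0.05 m and z of dish in the frame of cradle_seat below 0.02 m).
It fails at once if a bystander is moved by more than 20 mm (distance of any of sachets_near, sachets_far, check_weight, spice_jar, marker from where it was at the start of the episode above 0.02 m).
It also fails if it takes over 72 s, if anything falls off the work surface, if the arm or the gripper's body presses on something with over 40 N, if the wrist force passes 120 N, or if a joint passes its speed limit or range.

## Robot

A 6-joint arm with a two-finger parallel gripper is mounted at the origin on the work surface. World frame = base frame: x ahead of the robot, y to its left, z up, the work surface at z = 0. Lengths are in m, angles in degrees, forces in N, time in s.
With the tool pointing down it reaches from about 0.375 to 0.9 m from the base axis. Payload 3.1 kg.
Tool frame: the origin (TCP) lies at the very end of the fingers, on their centre line; the grasp point (between the pads) lies 19 mm behind it (bot.tcp_to_grasp is the distance from the TCP to the grasp point, in m); z points along the fingers, y is the line along which they close (so a half turn about z gives the same grasp; the last joint's range is limited). The gripper opens to 87 mm and grips with 3 to 60 N. Pads are 19 mm wide; open, the fingers measure 117 mm over their backs; the gripper's body (75 mm by 190 mm) begins 51 mm behind the grasp point.
Start: joints at [59.387, 30.224, 82.088, -0, 67.689, -10.227], TCP at [0.218, 0.586, 0.223] pointing down, gripper open.
Joint ranges: [-176.69, 176.69], [-43.24, 126.21], [12.49, 139.97], [-82, 262], [0, 151.66], [-163.58, 163.58]. Speed limits (degrees/s): [159.86, 159.86, 180, 180, 180, 180].

## Interface

Orientations are given as a 3x3 rotation matrix whose columns are the frame's x, y, z axes.
In Python, from rig import telemetry, capture, camera_info, job, bot gives the robot as it stands. The module is installed in compiled form; this text tells all that it offers.
- The arm moves only by the tool carry_out, never from a script. Its argument "deltas" is a list that holds one entry, the list of rows, each a list of 7 numbers: the shift along the tool's x, y, z scaled (see below), then the turn, a rotation vector about the tool's x, y, z scaled (see below), then the closure, from -1 (fully open) to 1 (shut). In form: [[[dx, dy, dz, ax, ay, az, claw], ...]]. A call has exactly 10 rows; each row is the pose to reach, as a shift and turn from the pose commanded when the call began, along the tool's axes at that moment, turning the shorter way round; what a row does not reach only later rows make up. The controller multiplies each number of a shift by 15 cm and each number of a turn by 360 degrees. A row lasts 1/12 s, in which the tool goes at most 41.7 mm and 7.16 degrees, less where a joint would pass 70% of its speed; a pose out of reach is approached as far as the arm can. A call with a number of a shift or a turn outside -1 to 1 is refused whole. A call with a gripper value outside its range is refused whole. The fingers move at their own pace and stop on an object; the grip force is fixed at half the most. Time passes only in rows, so rows that repeat a pose let the fingers close, or fill a call up. It gives the time, the measured TCP pose, the force, the opening and the grip force at its end, in the units of the state.
- telemetry.read_state(): the state, without advancing time (a new reading comes with each control period).
- capture(name): name is "side" or "top" or "wrist"; returns the picture (480x640x3 uint8, red, green, blue); there is no depth.
- camera_info(name): a dict with "mtx" (3x3 intrinsics, pixels), "cam_to_world" (4x4, takes a point from camera to world coordinates); the wrist camera has in their place "T_tool_cam" (4x4, takes a point from camera to tool coordinates, whose origin is the TCP and whose axes are the flange's). Camera axes: x right, y down, z forward; pixel columns grow to the right and rows downward; lengths in m; the calibration is good to about 2 mm. A picture is of the moment at which its call begins: read the wrist's pose just before it. camera_info takes no time and is no camera call.
- job.hand_in(): hands the job in; it is judged then, once.
The state is a dict: "time_s": time; "joint_positions": joint angles; "qvel": joint speeds; "tau": joint torques, N m; "position": TCP position; "tcp_rot": TCP orientation; "force": force on the tool from outside, world axes, zero at the start; "moment": the same for the moment, N m; "opening": opening from 0.0 (shut) to 1.0 (fully open); "grasp_force": force on a finger pad.
Only numpy, scipy, OpenCV 4.12 (cv2) and the standard library are available. Lean on these libraries where they do the work, as an engineer would, in place of code of your own. Each camera call takes 0.05 s, during which the arm holds its last target. There are 200 camera calls.

## Working session

There is one attempt and no reset: what is moved stays moved. The work goes in short steps, Python scripts to look and compute and a tool call to move; the robot and the scene stay as the last step left them, time stands still between calls to the robot, and variables do not carry over. Pictures are saved under pics/ and viewed, at most 10 in all, crops included, and the job is handed in when it is done.

Besides the shell and the picture viewer there is one more tool, called after "Call:" as name(argument=value, ...), one argument or row to a line, values as JSON. carry_out: Moves the arm, as the interface text tells. Its arguments: {"type":"object","properties":{"deltas":{"type":"array","items":{"type":"array","items":{"type":"array","items":{"type":"number"}}}}},"required":["deltas"]}

```bash
mkdir -p pics; cat > h.py <<'E'
import numpy as np, cv2
from rig import telemetry, capture, camera_info, job, bot
def snap(cam,name):
    s=telemetry.read_state(); im=capture(cam); cv2.imwrite(f'pics/{name}.png',im[:,:,::-1]); 
    np.savez(f'pics/{name}.npz',p=s['position'],R=s['tcp_rot'],mtx=camera_info(cam)['mtx'],c2w=c2w(cam,s)); return im
def c2w(cam,s):
    i=camera_info(cam)
    if cam!='wrist': return np.array(i['cam_to_world'])
    T=np.eye(4);T[:3,:3]=np.array(s['tcp_rot']);T[:3,3]=s['position']; return T@np.array(i['T_tool_cam'])
def ray(name,u,v):
    d=np.load(f'pics/{name}.npz'); r=d['c2w'][:3,:3]@np.linalg.solve(d['mtx'],[u,v,1.]); return d['c2w'][:3,3],r/np.linalg.norm(r)
def atz(name,u,v,z):
    o,r=ray(name,u,v); return (o+r*(z-o[2])/r[2]).round(4)
def tri(*obs):
    A=np.zeros((3,3));b=np.zeros(3);L=[ray(*x) for x in obs]
    for o,r in L: P=np.eye(3)-np.outer(r,r);A+=P;b+=P@o
    x=np.linalg.solve(A,b); return x.round(4),[round(float(np.linalg.norm((np.eye(3)-np.outer(r,r))@(x-o))),4) for o,r in L]
def proj(name,X):
    d=np.load(f'pics/{name}.npz');c=np.linalg.inv(d['c2w'])@np.append(X,1);p=d['mtx']@c[:3];return (p[:2]/p[2]).round(1)
E
python3 - <<'E'
from h import *
s=telemetry.read_state(); print(s)
for c in('top','side','wrist'): snap(c,c+'0'); i=camera_info(c); print(c,{k:np.array(v).round(3).tolist() for k,v in i.items()})
print(bot.tcp_to_grasp)
E
```

```text
{'time_s': 0.0, 'joint_positions': array([ 5.93867114e+01,  3.02792897e+01,  8.21563360e+01,  1.54181492e-03,
        6.76884890e+01, -1.02285460e+01]), 'qvel': array([-0.00500606, -0.02271539, -0.05130882, -0.03737504, -0.04163988,
       -0.00898704]), 'tau': array([ 2.21453238e-04, -4.40036631e+01, -1.76596856e+01,  6.34972542e-02,
        5.78921009e-02, -1.61001872e-04]), 'position': array([0.21730273, 0.5852308 , 0.22156844]), 'tcp_rot': array([[-9.37370980e-01,  3.48330850e-01, -1.12454755e-03],
       [ 3.48332425e-01,  9.37369240e-01, -1.85161323e-03],
       [ 4.09142270e-04, -2.12736488e-03, -9.99997653e-01]]), 'force': array([-0.08900221, -0.95205364, -0.321691  ]), 'moment': array([-0.06574977,  0.03876476,  0.00469016]), 'grasp_force': 0.0, 'opening': 0.9992012109940637}
top {'mtx': [[572.179, 0.0, 322.176], [0.0, 572.179, 236.464], [0.0, 0.0, 1.0]], 'cam_to_world': [[-0.021, -0.981, 0.191, 0.27], [-1.0, 0.022, 0.003, -0.019], [-0.007, -0.191, -0.982, 1.412], [0.0, 0.0, 0.0, 1.0]]}
side {'mtx': [[501.647, 0.0, 323.925], [0.0, 501.647, 242.786], [0.0, 0.0, 1.0]], 'cam_to_world': [[0.888, -0.349, 0.299, 0.192], [-0.459, -0.666, 0.588, -0.624], [-0.006, -0.659, -0.752, 0.854], [0.0, 0.0, 0.0, 1.0]]}
wrist {'mtx': [[364.805, 0.0, 311.187], [0.0, 364.805, 239.06], [0.0, 0.0, 1.0]], 'T_tool_cam': [[-0.001, -0.956, -0.295, 0.082], [1.0, -0.001, -0.0, 0.001], [-0.0, -0.295, 0.956, -0.161], [0.0, 0.0, 0.0, 1.0]]}
0.0187
```

View pics/top0.png

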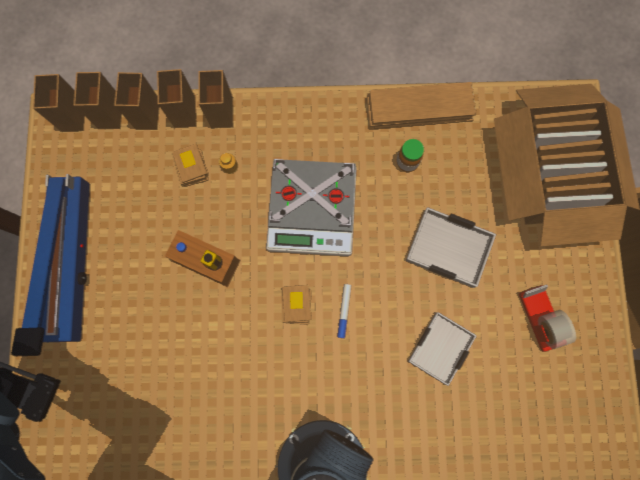

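View pics/side0.png

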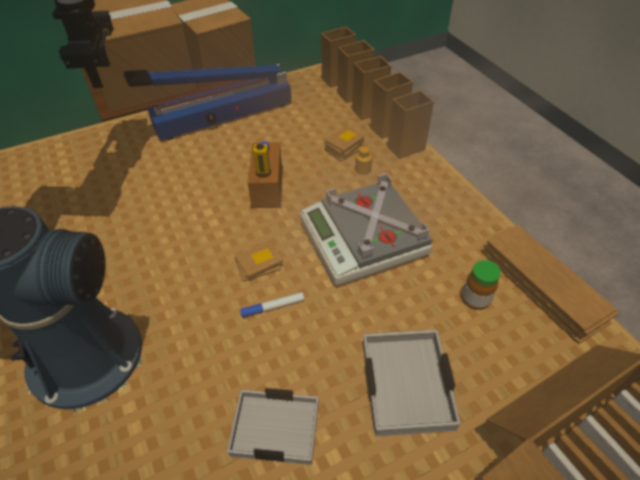

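The top view shows the scale at about (312,205), with screws at (289,193) and (336,196). The block is at (202,258) with the driver at (210,259), and the larger dish is at (450,247) with grips at (461,220) and (441,271). The side view shows the same scene.

```bash
python3 - <<'E'
from h import *
print('screws',atz('top0',289,193,.06),atz('top0',336,196,.06), tri(('top0',289,193),('side0',364,202)),tri(('top0',336,196),('side0',388,237)))
print('driver top',tri(('top0',209,257),('side0',261,147)), atz('top0',209,258,.148))
print('dish grips',atz('top0',461,217,.05),atz('top0',441,268,.05),'dish',[atz('top0',*p,.03) for p in((427,210),(494,238),(474,285),(408,256))])
print('block',[atz('top0',*p,.08) for p in((178,233),(237,262),(226,283),(168,254))])
print('jar',atz('top0',412,150,.095),'wt',atz('top0',227,158,.07))
a=cv2.imread('pics/top0.png')
c1=cv2.resize(a[150:260,260:365],None,fx=4,fy=4,interpolation=cv2.INTER_CUBIC)
c2=cv2.resize(a[225:290,160:245],None,fx=4,fy=4,interpolation=cv2.INTER_CUBIC)
o=np.zeros((440,780,3),np.uint8);o[:,:420]=c1;o[:260,430:770]=c2;cv2.imwrite('pics/c.png',o)
E
```

```text
screws [0.6438 0.0638 0.06  ] [ 0.6335 -0.0508  0.06  ] (array([0.6438, 0.0638, 0.0599]), [0.0, 0.0]) (array([ 0.6346, -0.0511,  0.0592]), [0.0009, 0.0009])
driver top (array([0.4743, 0.2372, 0.1569]), [0.0002, 0.0002]) [0.4733 0.239  0.148 ]
dish grips [ 0.5763 -0.3541  0.05  ] [ 0.4522 -0.2978  0.05  ] dish [array([ 0.6005, -0.2761,  0.03  ]), array([ 0.5261, -0.4363,  0.03  ]), array([ 0.4118, -0.379 ,  0.03  ]), array([ 0.4862, -0.2233,  0.03  ])]
block [array([0.546 , 0.3277, 0.08  ]), array([0.4732, 0.1868, 0.08  ]), array([0.4242, 0.2121, 0.08  ]), array([0.496, 0.35 , 0.08 ])]
jar [ 0.7345 -0.2362  0.095 ] wt [0.7335 0.2147 0.07  ]
```

View pics/c.png

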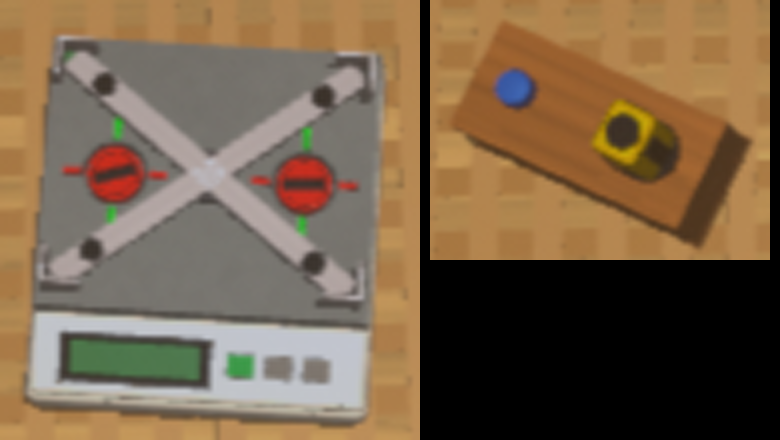

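The crop shows the left screw at (115,173) with its slot turned about 12°, and the right screw at (304,184) with its slot near 0°. The driver handle's top centre is at (624,132).

Now I'll bring the wrist camera over the driver.

Call:
carry_out(
  deltas=[
    [[-0.2,-0.13,-0.04,0,0,0,-1],[-0.4,-0.26,-0.09,0,0,0,-1],[-0.6,-0.4,-0.13,0,0,0,-1],[-0.793,-0.53,-0.171,0,0,0,-1],[-0.793,-0.53,-0.171,0,0,0,-1],[-0.793,-0.53,-0.171,0,0,0,-1],[-0.793,-0.53,-0.171,0,0,0,-1],[-0.793,-0.53,-0.171,0,0,0,-1],[-0.793,-0.53,-0.171,0,0,0,-1],[-0.793,-0.53,-0.171,0,0,0,-1]],
  ],
)

```text
time_s: 0.98
position: [0.3006, 0.4706, 0.2478]
tcp_rot: [[-0.938, 0.347, -0.001], [0.347, 0.938, -0.0], [0.0, -0.0, -1.0]]
force: [0.7, 0.3, 0.3]
opening: 1.002
grasp_force: 0.0
```

Call:
carry_out(
  deltas=[
    [[-0.2,-0.13,-0.04,0,0,0,-1],[-0.4,-0.26,-0.09,0,0,0,-1],[-0.6,-0.4,-0.13,0,0,0,-1],[-0.793,-0.53,-0.171,0,0,0,-1],[-0.793,-0.53,-0.171,0,0,0,-1],[-0.793,-0.53,-0.171,0,0,0,-1],[-0.793,-0.53,-0.171,0,0,0,-1],[-0.793,-0.53,-0.171,0,0,0,-1],[-0.793,-0.53,-0.171,0,0,0,-1],[-0.793,-0.53,-0.171,0,0,0,-1]],
  ],
)

```text
time_s: 1.82
position: [0.3843, 0.3549, 0.2735]
tcp_rot: [[-0.938, 0.346, -0.001], [0.346, 0.938, -0.0], [0.001, -0.0, -1.0]]
force: [-0.8, 0.3, -0.1]
opening: 1.002
grasp_force: 0.0
```

```bash
cat >> h.py <<'E'
import json
def cmd(): return json.load(open('cmd.json'))
def applied(*rows):
    p,psi=cmd()
    for r in rows:
        p=(np.array(p)+Rz(psi)@(np.array(r[:3])*.15)).tolist(); psi-=r[3]*360
    json.dump([p,psi],open('cmd.json','w')); s=telemetry.read_state()
    print('cmd',np.round(p,4),round(psi,2),'meas',np.round(s['position'],4),'t',round(s['time_s'],2))
def Rz(psi):
    c,s=np.cos(np.radians(psi)),np.sin(np.radians(psi)); return np.array([[c,s,0],[s,-c,0],[0,0,-1.]])
def plan(pos,psi,n=1):
    "n equal moves to the TCP target (tracked command)"
    p,q=cmd(); pr=psi-q
    d=(Rz(q).T@(np.array(pos)-p))/.15
    print('shift',d.round(3),'turn z',round(-pr/360,4))
E
echo '[[0.218,0.586,0.223],159.614]' > cmd.json
python3 - <<'E'
from h import *
applied([-.793,-.53,-.171,0],[-.793,-.53,-.171,0]); print(telemetry.read_state()['tcp_rot'].round(4))
snap('wrist','w1')
E
```

```text
cmd [0.3856 0.3541 0.2743] 159.61 meas [0.3843 0.3549 0.2735] t 1.82
[[-9.381e-01  3.464e-01 -7.000e-04]
 [ 3.464e-01  9.381e-01 -2.000e-04]
 [ 6.000e-04 -4.000e-04 -1.000e+00]]
```

Call:
carry_out(
  deltas=[
    [[-0.2,-0.13,-0.04,0,0,0,-1],[-0.4,-0.26,-0.09,0,0,0,-1],[-0.6,-0.4,-0.13,0,0,0,-1],[-0.793,-0.53,-0.171,0,0,0,-1],[-0.793,-0.53,-0.171,0,0,0,-1],[-0.793,-0.53,-0.171,0,0,0,-1],[-0.793,-0.53,-0.171,0,0,0,-1],[-0.793,-0.53,-0.171,0,0,0,-1],[-0.793,-0.53,-0.171,0,0,0,-1],[-0.793,-0.53,-0.171,0,0,0,-1]],
  ],
)

```text
time_s: 2.7
position: [0.4682, 0.239, 0.2993]
tcp_rot: [[-0.938, 0.346, -0.001], [0.346, 0.938, -0.0], [0.001, -0.0, -1.0]]
force: [-0.4, -0.2, 1.1]
opening: 0.994
grasp_force: 0.0
```

```bash
python3 - <<'E'
from h import *
applied([-.793,-.53,-.171,0])
b=snap('wrist','w2')[:,:,::-1]; a=cv2.imread('pics/w1.png')
pts=[proj(n,[.4735,.238,.155]) for n in('w1','w2')]; print(pts)
o=np.zeros((600,800,3),np.uint8)
for k,(im,p) in enumerate(zip((a,b),pts)):
    x,y=int(np.clip(p[0]-66,0,640-132)),int(np.clip(p[1]-75,0,330)); print(k,x,y)
    c=cv2.resize(im[y:y+150,x:x+132],None,fx=3,fy=3,interpolation=cv2.INTER_CUBIC); o[:450,k*400:k*400+396]=c
cv2.imwrite('pics/c2.png',o[:450])
E
```

```text
cmd [0.4694 0.2381 0.3   ] 159.61 meas [0.4682 0.239  0.2993] t 2.7
[array([223.2, 366.2]), array([311.7, 231.2])]
0 157 291
1 245 156
```

View pics/c2.png

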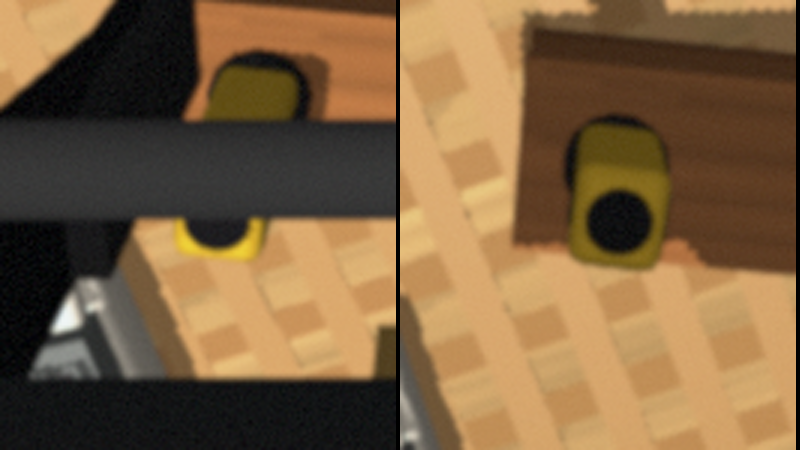

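The w2 crop shows the handle top's black disc centred at about (318,230) px. The handle's sides are parallel to the block, turned about 5° clockwise in the picture. w1 is half hidden by a finger.

```bash
python3 - <<'E'
from h import *
o=(('w2',318,229.7),('top0',208.2,257.7))
print(tri(*o),tri(*o,('side0',261.5,147)),atz('w2',318,229.7,.155),atz('top0',208.2,257.7,.155))
# block corners in w2 (crop (515,243)->; near-left top corner (525,30) )
print('block corner z.08',atz('w2',245+(515-400)/3,156+243/3,.08),atz('w2',245+(525-400)/3,156+30/3,.08))
plan([.4675,.237,.300],153.7)
E
```

```text
(array([0.476 , 0.2423, 0.1433]), [0.0013, 0.0013]) (array([0.4752, 0.2418, 0.1519]), [0.0017, 0.0025, 0.0021]) [0.4741 0.2437 0.155 ] [0.4729 0.2394 0.155 ]
block corner z.08 [0.489  0.1995 0.08  ] [0.4192 0.2308 0.08  ]
shift [ 0.009 -0.012 -0.   ] turn z 0.0164
```

```bash
python3 - <<'E'
from h import *
plan([.475,.2406,.20],153.7)
E
```

```text
shift [-0.029  0.028  0.666] turn z 0.0164
```

Call:
carry_out(
  deltas=[
    [[-0.029,0.028,0,0,0,0.016,-1],[-0.029,0.028,0.1,0,0,0.016,-1],[-0.029,0.028,0.2,0,0,0.016,-1],[-0.029,0.028,0.3,0,0,0.016,-1],[-0.029,0.028,0.4,0,0,0.016,-1],[-0.029,0.028,0.5,0,0,0.016,-1],[-0.029,0.028,0.6,0,0,0.016,-1],[-0.029,0.028,0.666,0,0,0.016,-1],[-0.029,0.028,0.666,0,0,0.016,-1],[-0.029,0.028,0.666,0,0,0.016,-1]],
  ],
)

```text
time_s: 3.58
position: [0.4744, 0.2407, 0.1994]
tcp_rot: [[-0.898, 0.44, -0.001], [0.44, 0.898, -0.0], [0.001, -0.001, -1.0]]
force: [0.4, 0.9, 0.3]
opening: 1.001
grasp_force: 0.0
```

Call:
carry_out(
  deltas=[
    [[0,0,0.1,0,0,0,-1],[0,0,0.2,0,0,0,-1],[0,0,0.3,0,0,0,-1],[0,0,0.4,0,0,0,-1],[0,0,0.5,0,0,0,-1],[0,0,0.587,0,0,0,-1],[0,0,0.587,0,0,0,-1],[0,0,0.587,0,0,0,1],[0,0,0.587,0,0,0,1],[0,0,0.587,0,0,0,1]],
  ],
)

```text
time_s: 4.42
position: [0.4757, 0.2407, 0.1129]
tcp_rot: [[-0.898, 0.441, 0.003], [0.441, 0.898, 0.001], [-0.002, 0.002, -1.0]]
force: [0.1, -0.1, -0.4]
opening: 0.855
grasp_force: 0.0
```

Call:
carry_out(
  deltas=[
    [[0,0,0,0,0,0,1],[0,0,0,0,0,0,1],[0,0,0,0,0,0,1],[0,0,0,0,0,0,1],[0,0,0,0,0,0,1],[0,0,0,0,0,0,1],[0,0,0,0,0,0,1],[0,0,0,0,0,0,1],[0,0,0,0,0,0,1],[0,0,0,0,0,0,1]],
  ],
)

```text
time_s: 5.25
position: [0.4747, 0.2405, 0.1115]
tcp_rot: [[-0.898, 0.441, 0.0], [0.441, 0.898, 0.0], [-0.0, 0.0, -1.0]]
force: [0.1, 0.8, -0.1]
opening: 0.32
grasp_force: 30.0
```

```bash
python3 - <<'E'
from h import *
applied([-.029,.028,.666,.016],[0,0,.587,0]);s=telemetry.read_state();print(s['opening']*87,s['grasp_force'],s['force'],s['moment'],s['tcp_rot'].round(3))
E
```

```text
cmd [0.475  0.2406 0.112 ] 153.85 meas [0.4747 0.2405 0.1115] t 5.25
27.816791551212518 29.99334432883188 [ 0.08335108  0.82940626 -0.13375604] [ 0.06301726 -0.05266277  0.0179246 ] [[-0.898  0.441  0.   ]
 [ 0.441  0.898  0.   ]
 [-0.     0.    -1.   ]]
```

Opening is 27.8 mm, so the grip is across the driver's y and the blade lies along tool x. Next I lift it and carry it to the scale.

Call:
carry_out(
  deltas=[
    [[0,0,-0.08,0,0,0,1],[0,0,-0.16,0,0,0,1],[0,0,-0.26,0,0,0,1],[0,0,-0.36,0,0,0,1],[0,0,-0.46,0,0,0,1],[0,0,-0.56,0,0,0,1],[0,0,-0.66,0,0,0,1],[0,0,-0.733,0,0,0,1],[0,0,-0.733,0,0,0,1],[0,0,-0.733,0,0,0,1]],
  ],
)

```text
time_s: 6.08
position: [0.4746, 0.2403, 0.2216]
tcp_rot: [[-0.898, 0.441, 0.001], [0.441, 0.898, 0.0], [-0.001, 0.0, -1.0]]
force: [0.6, 1.5, -1.6]
opening: 0.321
grasp_force: 30.0
```

Call:
carry_out(
  deltas=[
    [[-0.1,-0.08,0,0,0,0.01,1],[-0.22,-0.17,0,0,0,0.02,1],[-0.34,-0.26,0,0,0,0.03,1],[-0.46,-0.36,0,0,0,0.04,1],[-0.58,-0.45,0,0,0,0.05,1],[-0.7,-0.55,0,0,0,0.06,1],[-0.82,-0.65,0,0,0,0.07,1],[-0.92,-0.72,0,0,0,0.08,1],[-0.99,-0.775,0,0,0,0.09,1],[-0.99,-0.775,0,0,0,0.09,1]],
  ],
)

```text
time_s: 6.92
position: [0.5575, 0.0681, 0.22]
tcp_rot: [[-0.518, 0.855, -0.001], [0.855, 0.518, -0.001], [-0.0, -0.002, -1.0]]
force: [-0.1, 0.9, -1.2]
opening: 0.316
grasp_force: 30.0
```

```bash
python3 - <<'E'
from h import *
applied([0,0,-.733,0],[-.99,-.775,0,.09]);plan([.64,-.10,.222],88)
print(telemetry.read_state()['opening'])
E
```

```text
cmd [0.557  0.0708 0.222 ] 121.45 meas [0.5575 0.0681 0.22  ] t 6.92
shift [-1.26  -0.122 -0.   ] turn z 0.0929
0.3164176996176648
```

Call:
carry_out(
  deltas=[
    [[-0.1,-0.01,0,0,0,0.01,1],[-0.22,-0.03,0,0,0,0.02,1],[-0.34,-0.04,0,0,0,0.03,1],[-0.46,-0.05,0,0,0,0.04,1],[-0.58,-0.06,0,0,0,0.05,1],[-0.7,-0.08,0,0,0,0.06,1],[-0.82,-0.09,0,0,0,0.07,1],[-0.92,-0.11,0,0,0,0.08,1],[-1,-0.122,0,0,0,0.093,1],[-1,-0.122,0,0,0,0.093,1]],
  ],
)

```text
time_s: 7.75
position: [0.6196, -0.0681, 0.2202]
tcp_rot: [[0.037, 0.999, -0.001], [0.999, -0.037, -0.0], [-0.0, -0.001, -1.0]]
force: [1.7, 1.5, -1.1]
opening: 0.316
grasp_force: 30.0
```

Call:
carry_out(
  deltas=[
    [[-0.1,0.08,0,0,0,0,1],[-0.2,0.14,0,0,0,0,1],[-0.26,0.14,0,0,0,0,1],[-0.26,0.14,0,0,0,0,1],[-0.26,0.14,0,0,0,0,1],[-0.26,0.14,0,0,0,0,1],[-0.26,0.14,0,0,0,0,1],[-0.26,0.14,0,0,0,0,1],[-0.26,0.14,0,0,0,0,1],[-0.26,0.14,0,0,0,0,1]],
  ],
)

```text
time_s: 8.58
position: [0.6389, -0.1061, 0.2216]
tcp_rot: [[0.035, 0.999, 0.0], [0.999, -0.035, 0.0], [0.0, 0.0, -1.0]]
force: [-0.1, -0.5, -1.3]
opening: 0.322
grasp_force: 30.0
```

```bash
python3 - <<'E'
from h import *
applied([-1,-.122,0,.093],[-.26,.14,0,0])
snap('wrist','w3')
for n,X in dict(L=[.6438,.0638,.06],R=[.634,-.051,.06],tip=[.64,-.1,.135]).items(): print(n,proj('w3',X))
E
```

```text
cmd [ 0.6393 -0.1065  0.222 ] 87.97 meas [ 0.6389 -0.1061  0.2216] t 8.58
L [310.1   7.8]
R [303.6 159.2]
tip [312.9 238.2]
```

View pics/w3.png

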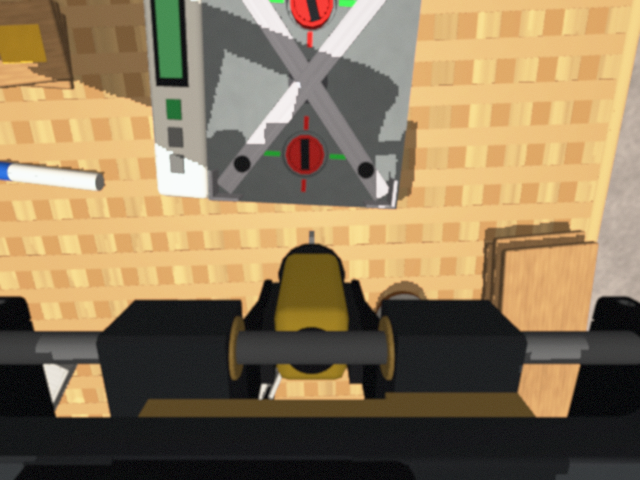

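The picture shows the right screw at (305,155) with its slot along the image vertical, the left screw at (311,6), and the blade's far corner at (312,231).

```bash
python3 - <<'E'
from h import *
print('R',atz('w3',304.8,155,.06),'L',atz('w3',311,6,.06),'tipcorner',atz('w3',312,231.5,.135))
print('triR',tri(('w3',304.8,155),('top0',260+304.5/4-.4,150+184/4-.4),('side0',388,237)),'triL',tri(('w3',311,6),('top0',260+115/4-.4,150+173/4-.4),('side0',364,202)))
print('marks R', atz('w3',306,117,.06),atz('w3',303.5,192,.06))
a=cv2.imread('pics/w3.png'); c=cv2.resize(a[120:250,265:345],None,fx=4.5,fy=4.5,interpolation=cv2.INTER_CUBIC)
d=cv2.resize(a[0:40,270:350],None,fx=5,fy=5,interpolation=cv2.INTER_CUBIC)
o=np.zeros((585,780,3),np.uint8);o[:,:360]=c;o[:200,370:770]=d;cv2.imwrite('pics/c3.png',o)
E
```

```text
R [ 0.6352 -0.0474  0.06  ] L [0.6445 0.065  0.06  ] tipcorner [ 0.6395 -0.095   0.135 ]
triR (array([ 0.6357, -0.0492,  0.0569]), [0.0017, 0.0011, 0.0011]) triL (array([0.6447, 0.0655, 0.0581]), [0.0001, 0.0001, 0.0002])
marks R [ 0.6374 -0.0163  0.06  ] [ 0.6327 -0.0796  0.06  ]
```

View pics/c3.png

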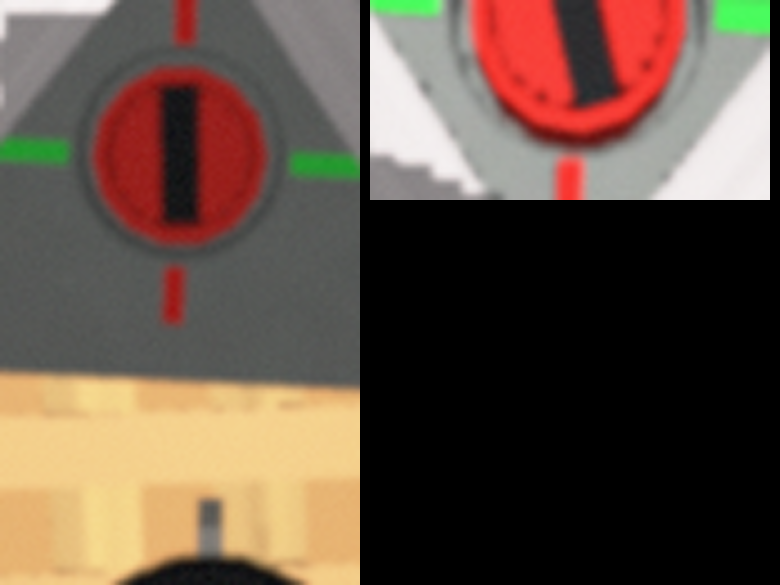

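The crop shows the right slot centred at (305,154) and within 1° of tool x. The left slot is turned about 13°, and the blade's far corner is at (311.7,230.7).

```bash
python3 - <<'E'
from h import *
plan([.6353,-.0504,.163],88)
E
```

```text
shift [ 0.373 -0.04   0.393] turn z -0.0001
```

Call:
carry_out(
  deltas=[
    [[0.1,-0.01,0,0,0,0,1],[0.2,-0.02,0,0,0,0,1],[0.3,-0.03,0,0,0,0,1],[0.373,-0.04,0,0,0,0,1],[0.373,-0.04,0.1,0,0,0,1],[0.373,-0.04,0.2,0,0,0,1],[0.373,-0.04,0.3,0,0,0,1],[0.373,-0.04,0.393,0,0,0,1],[0.373,-0.04,0.393,0,0,0,1],[0.373,-0.04,0.393,0,0,0,1]],
  ],
)

```text
time_s: 9.47
position: [0.6343, -0.0492, 0.1619]
tcp_rot: [[0.034, 0.999, -0.002], [0.999, -0.034, 0.001], [0.001, -0.002, -1.0]]
force: [-0.2, -1.0, -1.2]
opening: 0.319
grasp_force: 30.0
```

Call:
carry_out(
  deltas=[
    [[0,0,0.02,0,0,0,1],[0,0,0.04,0,0,0,1],[0,0,0.06,0,0,0,1],[0,0,0.08,0,0,0,1],[0,0,0.1,0,0,0,1],[0,0,0.115,0,0,0,1],[0,0,0.13,0,0,0,1],[0,0,0.145,0,0,0,1],[0,0,0.145,0,0,0,1],[0,0,0.145,0,0,0,1]],
  ],
)

```text
time_s: 10.3
position: [0.6349, -0.0505, 0.1406]
tcp_rot: [[0.035, 0.999, -0.0], [0.999, -0.035, 0.0], [0.0, -0.0, -1.0]]
force: [-0.2, 0.2, -0.6]
opening: 0.323
grasp_force: 30.0
```

```bash
python3 - <<'E'
from h import *
applied([.373,-.04,.393,0],[0,0,.145,0]);s=telemetry.read_state();print(s['force'],s['moment'])
a=snap('side','s1');w=snap('wrist','w4')
p=proj('s1',[.635,-.05,.08]);print(p);x,y=int(p[0])-60,int(p[1])-50
c=cv2.resize(a[y:y+95,x:x+120],None,fx=5,fy=5,interpolation=cv2.INTER_CUBIC)[:,:,::-1];cv2.imwrite('pics/c4.png',c)
E
```

```text
cmd [ 0.6353 -0.0503  0.1413] 87.97 meas [ 0.6349 -0.0505  0.1406] t 10.3
[-0.23488712  0.22716024 -0.61358922] [-0.06898348  0.05877627  0.02439081]
[388.4 230.1]
```

View pics/c4.png

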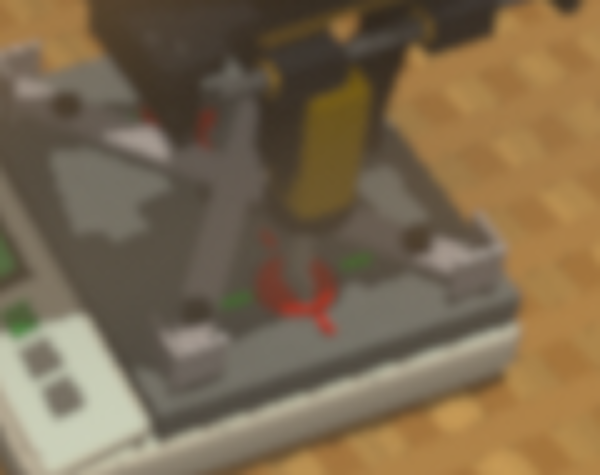

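The blade sits in the right slot with no contact force. Turning anticlockwise.

Call:
carry_out(
  deltas=[
    [[0,0,0.004,0,0,-0.018,1],[0,0,0.004,0,0,-0.036,1],[0,0,0.004,0,0,-0.054,1],[0,0,0.004,0,0,-0.072,1],[0,0,0.004,0,0,-0.09,1],[0,0,0.004,0,0,-0.108,1],[0,0,0.004,0,0,-0.126,1],[0,0,0.004,0,0,-0.144,1],[0,0,0.004,0,0,-0.162,1],[0,0,0.004,0,0,-0.18,1]],
  ],
)

```text
time_s: 11.23
position: [0.6365, -0.0497, 0.1404]
tcp_rot: [[-0.891, 0.454, 0.004], [0.454, 0.891, 0.002], [-0.003, 0.003, -1.0]]
force: [2.8, 2.3, -3.4]
opening: 0.316
grasp_force: 30.0
```

```bash
python3 - <<'E'
from h import *
applied([0,0,.004,-.18]);s=telemetry.read_state();print(s['force'],s['moment'],s['joint_positions'][5],s['opening']*87)
E
```

```text
cmd [ 0.6353 -0.0503  0.1407] 152.77 meas [ 0.6365 -0.0497  0.1404] t 11.23
[ 2.81139416  2.26653663 -3.3870096 ] [ 0.62798796 -0.65179839 -0.18357201] -77.64739851248825 27.46830024229356
```

Call:
carry_out(
  deltas=[
    [[0,0,0,0,0,-0.014,1],[0,0,0,0,0,-0.028,1],[0,0,0,0,0,-0.042,1],[0,0,0,0,0,-0.056,1],[0,0,0,0,0,-0.066,1],[0,0,0,0,0,-0.076,1],[0,0,0,0,0,-0.086,1],[0,0,0,0,0,-0.096,1],[0,0,0,0,0,-0.1,1],[0,0,0,0,0,-0.1,1]],
  ],
)

```text
time_s: 12.07
position: [0.6367, -0.0486, 0.1405]
tcp_rot: [[-0.988, -0.152, 0.004], [-0.152, 0.988, 0.004], [-0.005, 0.003, -1.0]]
force: [2.7, 4.8, -2.8]
opening: 0.317
grasp_force: 30.0
```

```bash
python3 - <<'E'
from h import *
applied([0,0,0,-.1]);s=telemetry.read_state();print(s['force'],s['moment'],s['joint_positions'][5],s['opening']*87,s['tcp_rot'].round(3))
E
```

```text
cmd [ 0.6353 -0.0503  0.1407] 188.77 meas [ 0.6367 -0.0486  0.1405] t 12.07
[ 2.69881744  4.81141106 -2.77678176] [ 1.16998867 -0.74954871 -0.16437042] -113.38434731632002 27.593451692510868 [[-0.988 -0.152  0.004]
 [-0.152  0.988  0.004]
 [-0.005  0.003 -1.   ]]
```

Call:
carry_out(
  deltas=[
    [[0,0,0,0,0,-0.008,1],[0,0,0,0,0,-0.016,1],[0,0,0,0,0,-0.022,1],[0,0,0,0,0,-0.022,1],[0,0,0,0,0,-0.022,1],[0,0,0,0,0,-0.022,1],[0,0,0,0,0,-0.022,1],[0,0,0,0,0,-0.022,1],[0,0,0,0,0,-0.022,1],[0,0,0,0,0,-0.022,1]],
  ],
)

```text
time_s: 12.9
position: [0.6365, -0.0484, 0.1405]
tcp_rot: [[-0.959, -0.284, 0.004], [-0.284, 0.959, 0.004], [-0.005, 0.003, -1.0]]
force: [3.6, 4.4, -3.8]
opening: 0.321
grasp_force: 30.0
```

```bash
python3 - <<'E'
from h import *
applied([0,0,0,-.022]);s=telemetry.read_state();print(s['force'],s['moment'],s['joint_positions'][5],s['opening']*87)
E
```

```text
cmd [ 0.6353 -0.0503  0.1407] 196.69 meas [ 0.6365 -0.0484  0.1405] t 12.9
[ 3.5813788   4.42002714 -3.79577351] [ 1.18965981 -0.75449589 -0.40641407] -121.18957042414279 27.92488638483391
```

Torque rose to 0.41 N m, so the right screw is on its stop. I back off the play and lift.

Call:
carry_out(
  deltas=[
    [[0,0,0,0,0,0.015,1],[0,0,0,0,0,0.03,1],[0,0,0,0,0,0.036,1],[0,0,-0.05,0,0,0.036,1],[0,0,-0.12,0,0,0.036,1],[0,0,-0.2,0,0,0.036,1],[0,0,-0.28,0,0,0.036,1],[0,0,-0.36,0,0,0.036,1],[0,0,-0.4,0,0,0.036,1],[0,0,-0.4,0,0,0.036,1]],
  ],
)

```text
time_s: 13.73
position: [0.6364, -0.051, 0.2031]
tcp_rot: [[-0.998, -0.065, 0.005], [-0.065, 0.998, -0.001], [-0.005, -0.002, -1.0]]
force: [-0.0, 0.2, -2.5]
opening: 0.318
grasp_force: 30.0
```

```bash
python3 - <<'E'
from h import *
applied([0,0,-.4,.036]);s=telemetry.read_state();print(s['force'],s['moment'])
plan([.64,.008,.2007],101)
E
```

```text
cmd [ 0.6353 -0.0503  0.2007] 183.73 meas [ 0.6364 -0.051   0.2031] t 13.73
[-0.002759    0.15973651 -2.4887225 ] [ 0.0433233  -0.02647163 -0.01864228]
shift [-0.057  0.386 -0.   ] turn z 0.2298
```

Call:
carry_out(
  deltas=[
    [[-0.01,0.06,0,0,0,0.017,1],[-0.01,0.12,0,0,0,0.034,1],[-0.02,0.18,0,0,0,0.051,1],[-0.03,0.24,0,0,0,0.068,1],[-0.04,0.3,0,0,0,0.085,1],[-0.057,0.36,0,0,0,0.102,1],[-0.057,0.386,0,0,0,0.119,1],[-0.057,0.386,0,0,0,0.136,1],[-0.057,0.386,0,0,0,0.153,1],[-0.057,0.386,0,0,0,0.17,1]],
  ],
)

```text
time_s: 14.57
position: [0.6393, 0.008, 0.1997]
tcp_rot: [[-0.534, 0.846, -0.001], [0.846, 0.534, 0.0], [0.001, -0.001, -1.0]]
force: [0.5, 0.1, -1.4]
opening: 0.319
grasp_force: 30.0
```

Call:
carry_out(
  deltas=[
    [[0,0,0,0,0,0.017,1],[0,0,0,0,0,0.034,1],[0,0,0,0,0,0.051,1],[0,0,0,0,0,0.06,1],[0,0,0,0,0,0.06,1],[0,0,0,0,0,0.06,1],[0,0,0,0,0,0.06,1],[0,0,0,0,0,0.06,1],[0,0,0,0,0,0.06,1],[0,0,0,0,0,0.06,1]],
  ],
)

```text
time_s: 15.4
position: [0.6397, 0.0078, 0.2002]
tcp_rot: [[-0.19, 0.982, -0.0], [0.982, 0.19, -0.0], [-0.0, -0.0, -1.0]]
force: [-0.2, 0.5, -1.0]
opening: 0.321
grasp_force: 30.0
```

```bash
python3 - <<'E'
from h import *
applied([-.057,.386,0,.17],[0,0,0,.06]);print(telemetry.read_state()['tcp_rot'].round(4)[:,0])
w=snap('wrist','w5');t=snap('top','t5')
print(proj('w5',[.6446,.065,.06]),proj('t5',[.635,-.05,.06]))
a=cv2.resize(w[80:280,250:370],None,fx=3,fy=3,interpolation=cv2.INTER_CUBIC)
b=cv2.resize(t[150:240,260:365],None,fx=4,fy=4,interpolation=cv2.INTER_CUBIC)
o=np.zeros((600,790,3),np.uint8);o[:,:360]=a;o[:360,365:785]=b;cv2.imwrite('pics/c5.png',o[:,:,::-1])
E
```

```text
cmd [0.6401 0.008  0.2007] 100.93 meas [0.6397 0.0078 0.2002] t 15.4
[-0.19    0.9818 -0.    ]
[330.6 161.1] [335.7 195.4]
```

View pics/c5.png

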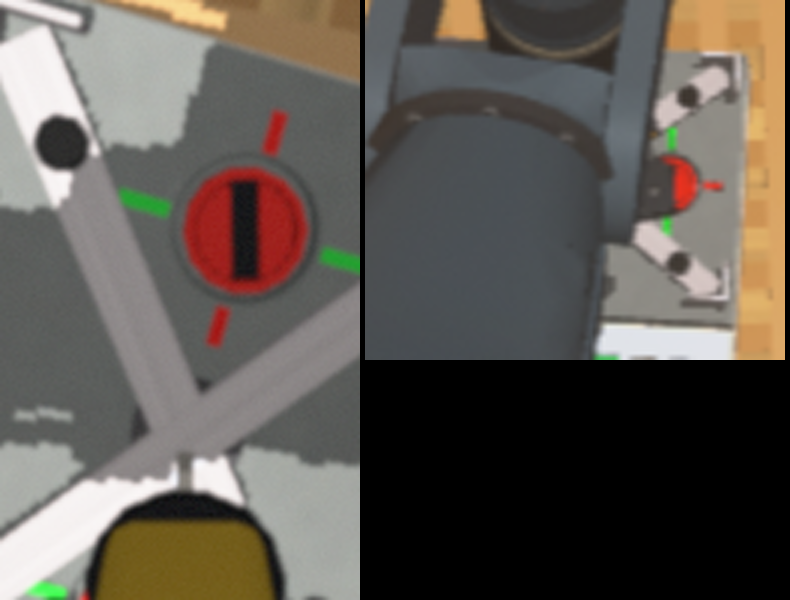

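The left slot is centred at (331.7,156.7) and parallel to tool x. The blade corner is at (311.3,231.7). The right screw is mostly hidden by the arm.

```bash
python3 - <<'E'
from h import *
d=np.load('pics/w5.npz');x=d['R'][:,0]
L=atz('w5',331.5,156.5,.06);t=atz('w5',311.2,231.7,.1137);print(L,'tipoff tool',d['R'].T@(t-d['p']))
plan([L[0]+.0004,L[1]+.0002,.163],101)
print(tri(('w5',331.5,156.5),('w3',311,6),('top0',260+115/4-.4,150+173/4-.4),('side0',364,202)))
E
```

```text
[0.6446 0.0688 0.06  ] tipoff tool [ 0.0110048  -0.00014176  0.08649687]
shift [0.393 0.11  0.251] turn z -0.0002
(array([0.6451, 0.0667, 0.0562]), [0.0018, 0.0009, 0.0011, 0.0007])
```

Call:
carry_out(
  deltas=[
    [[0.1,0.03,0,0,0,0,1],[0.2,0.06,0,0,0,0,1],[0.3,0.09,0,0,0,0,1],[0.375,0.107,0,0,0,0,1],[0.375,0.107,0.08,0,0,0,1],[0.375,0.107,0.16,0,0,0,1],[0.375,0.107,0.22,0,0,0,1],[0.375,0.107,0.251,0,0,0,1],[0.375,0.107,0.251,0,0,0,1],[0.375,0.107,0.251,0,0,0,1]],
  ],
)

```text
time_s: 16.33
position: [0.6445, 0.0654, 0.1617]
tcp_rot: [[-0.189, 0.982, -0.001], [0.982, 0.189, -0.0], [0.0, -0.001, -1.0]]
force: [-0.4, 0.4, -0.5]
opening: 0.32
grasp_force: 30.0
```

Call:
carry_out(
  deltas=[
    [[0,0,0.02,0,0,0,1],[0,0,0.04,0,0,0,1],[0,0,0.06,0,0,0,1],[0,0,0.08,0,0,0,1],[0,0,0.1,0,0,0,1],[0,0,0.115,0,0,0,1],[0,0,0.13,0,0,0,1],[0,0,0.149,0,0,0,1],[0,0,0.149,0,0,0,1],[0,0,0.149,0,0,0,1]],
  ],
)

```text
time_s: 17.17
position: [0.6447, 0.0661, 0.14]
tcp_rot: [[-0.19, 0.982, -0.0], [0.982, 0.19, 0.0], [0.0, -0.0, -1.0]]
force: [0.1, -0.1, -1.4]
opening: 0.323
grasp_force: 30.0
```

```bash
python3 - <<'E'
from h import *
applied([.375,.107,.251,0],[0,0,.149,0]);s=telemetry.read_state();print(s['force'],s['moment'])
E
```

```text
cmd [0.6451 0.0663 0.1407] 100.93 meas [0.6447 0.0661 0.14  ] t 17.17
[ 0.06489642 -0.08387354 -1.44858477] [-0.12152006  0.06399191 -0.03769896]
```

Call:
carry_out(
  deltas=[
    [[0,0,0,0,0,-0.018,1],[0,0,0,0,0,-0.036,1],[0,0,0,0,0,-0.054,1],[0,0,0,0,0,-0.072,1],[0,0,0,0,0,-0.09,1],[0,0,0,0,0,-0.108,1],[0,0,0,0,0,-0.126,1],[0,0,0,0,0,-0.144,1],[0,0,0,0,0,-0.162,1],[0,0,0,0,0,-0.18,1]],
  ],
)

```text
time_s: 18.0
position: [0.6458, 0.0669, 0.1405]
tcp_rot: [[-0.97, 0.242, 0.003], [0.242, 0.97, 0.002], [-0.002, 0.002, -1.0]]
force: [1.8, 2.3, -1.9]
opening: 0.322
grasp_force: 30.0
```

Call:
carry_out(
  deltas=[
    [[0,0,0,0,0,-0.014,1],[0,0,0,0,0,-0.028,1],[0,0,0,0,0,-0.042,1],[0,0,0,0,0,-0.056,1],[0,0,0,0,0,-0.066,1],[0,0,0,0,0,-0.076,1],[0,0,0,0,0,-0.086,1],[0,0,0,0,0,-0.09,1],[0,0,0,0,0,-0.09,1],[0,0,0,0,0,-0.09,1]],
  ],
)

```text
time_s: 18.83
position: [0.6455, 0.0674, 0.1405]
tcp_rot: [[-0.951, -0.309, 0.002], [-0.309, 0.951, 0.003], [-0.003, 0.002, -1.0]]
force: [1.0, 4.2, -2.5]
opening: 0.321
grasp_force: 30.1
```

```bash
python3 - <<'E'
from h import *
applied([0,0,0,-.18],[0,0,0,-.09]);s=telemetry.read_state();print(s['force'],s['moment'],s['opening']*87,s['joint_positions'][5])
E
```

```text
cmd [0.6451 0.0663 0.1407] 198.13 meas [0.6455 0.0674 0.1405] t 18.83
[ 1.00240911  4.241373   -2.49999192] [ 1.23299301 -0.37731244 -0.59455392] 27.89795198255305 -112.04505004690019
```

The left screw is on its stop too (0.59 N m). Backing off and lifting.

Call:
carry_out(
  deltas=[
    [[0,0,0,0,0,0.015,1],[0,0,0,0,0,0.03,1],[0,0,0,0,0,0.04,1],[0,0,-0.06,0,0,0.04,1],[0,0,-0.14,0,0,0.04,1],[0,0,-0.24,0,0,0.04,1],[0,0,-0.34,0,0,0.04,1],[0,0,-0.44,0,0,0.04,1],[0,0,-0.54,0,0,0.04,1],[0,0,-0.54,0,0,0.04,1]],
  ],
)

```text
time_s: 19.67
position: [0.6471, 0.0651, 0.2263]
tcp_rot: [[-0.998, -0.067, 0.008], [-0.067, 0.998, -0.002], [-0.008, -0.003, -1.0]]
force: [0.5, 0.0, -1.5]
opening: 0.318
grasp_force: 30.0
```

```bash
python3 - <<'E'
from h import *
applied([0,0,-.54,.04]);s=telemetry.read_state();print(s['force'],s['opening']*87)
plan([.475,.2406,.222],153.85)
E
```

```text
cmd [0.6451 0.0663 0.2216] 183.73 meas [0.6471 0.0651 0.2263] t 19.67
[ 0.50847209  0.04223577 -1.4735332 ] 27.677323750817227
shift [ 1.056  1.234 -0.002] turn z 0.083
```

Call:
carry_out(
  deltas=[
    [[0.05,0.06,0,0,0,0.005,1],[0.12,0.14,0,0,0,0.01,1],[0.2,0.23,0,0,0,0.015,1],[0.3,0.35,0,0,0,0.02,1],[0.4,0.47,0,0,0,0.03,1],[0.5,0.59,0,0,0,0.04,1],[0.6,0.7,0,0,0,0.05,1],[0.68,0.8,0,0,0,0.06,1],[0.72,0.84,0,0,0,0.07,1],[0.72,0.84,0,0,0,0.083,1]],
  ],
)

```text
time_s: 20.5
position: [0.5263, 0.1857, 0.2213]
tcp_rot: [[-0.898, 0.44, -0.002], [0.44, 0.898, -0.001], [0.002, -0.002, -1.0]]
force: [-0.0, -0.5, -0.9]
opening: 0.32
grasp_force: 30.0
```

```bash
python3 - <<'E'
from h import *
applied([.72,.84,0,.083])
plan([.475,.2406,.222],153.85); w=snap('wrist','w6'); print([proj('w6',X) for X in([.6448,.066,.06],[.635,-.049,.06])])
E
```

```text
cmd [0.5292 0.185  0.2216] 153.85 meas [0.5263 0.1857 0.2213] t 20.5
shift [ 0.488  0.174 -0.002] turn z 0.0
[array([257.9, 369.4]), array([159.4, 402.5])]
```

Call:
carry_out(
  deltas=[
    [[0.06,0.02,0,0,0,0,1],[0.15,0.05,0,0,0,0,1],[0.25,0.09,0,0,0,0,1],[0.35,0.125,0,0,0,0,1],[0.44,0.157,0,0,0,0,1],[0.488,0.174,0,0,0,0,1],[0.488,0.174,0,0,0,0,1],[0.488,0.174,0,0,0,0,1],[0.488,0.174,0.05,0,0,0,1],[0.488,0.174,0.12,0,0,0,1]],
  ],
)

```text
time_s: 21.38
position: [0.4762, 0.2403, 0.2036]
tcp_rot: [[-0.898, 0.441, 0.003], [0.441, 0.898, 0.001], [-0.003, 0.002, -1.0]]
force: [-0.1, 0.0, -1.0]
opening: 0.32
grasp_force: 30.0
```

Call:
carry_out(
  deltas=[
    [[0,0,0.09,0,0,0,1],[0,0,0.18,0,0,0,1],[0,0,0.27,0,0,0,1],[0,0,0.36,0,0,0,1],[0,0,0.45,0,0,0,1],[0,0,0.53,0,0,0,1],[0,0,0.58,0,0,0,1],[0,0,0.605,0,0,0,1],[0,0,0.605,0,0,0,1],[0,0,0.605,0,0,0,1]],
  ],
)

```text
time_s: 22.22
position: [0.4753, 0.2403, 0.1125]
tcp_rot: [[-0.897, 0.441, 0.001], [0.441, 0.897, 0.0], [-0.001, 0.0, -1.0]]
force: [0.3, 0.6, -1.2]
opening: 0.32
grasp_force: 30.0
```

```bash
python3 - <<'E'
from h import *
applied([.488,.174,.12,0],[0,0,.605,0]);s=telemetry.read_state();print(s['force'],s['moment'])
E
```

```text
cmd [0.475  0.2407 0.1129] 153.85 meas [0.4753 0.2403 0.1125] t 22.22
[ 0.31859929  0.64862412 -1.16104693] [ 0.04152275  0.0320659  -0.03754199]
```

Call:
carry_out(
  deltas=[
    [[0,0,0.006,0,0,0,1],[0,0,0.006,0,0,0,1],[0,0,0.006,0,0,0,-1],[0,0,0.006,0,0,0,-1],[0,0,0.006,0,0,0,-1],[0,0,0.006,0,0,0,-1],[0,0,0.006,0,0,0,-1],[0,0,0.006,0,0,0,-1],[0,0,0.006,0,0,0,-1],[0,0,0.006,0,0,0,-1]],
  ],
)

```text
time_s: 23.05
position: [0.4746, 0.2405, 0.1116]
tcp_rot: [[-0.898, 0.441, 0.0], [0.441, 0.898, 0.0], [-0.0, 0.0, -1.0]]
force: [-0.1, -0.1, -0.1]
opening: 0.837
grasp_force: 0.0
```

Call:
carry_out(
  deltas=[
    [[0,0,-0.1,0,0,0,-1],[0,0,-0.2,0,0,0,-1],[0,0,-0.35,0,0,0,-1],[0,0,-0.5,0,0,0,-1],[-0.1,-0.1,-0.65,0,0,0.015,-1],[-0.25,-0.25,-0.8,0,0,0.03,-1],[-0.4,-0.4,-0.9,0,0,0.045,-1],[-0.55,-0.55,-0.95,0,0,0.05,-1],[-0.6,-0.6,-0.95,0,0,0.05,-1],[-0.6,-0.6,-0.95,0,0,0.05,-1]],
  ],
)

```text
time_s: 23.88
position: [0.5169, 0.1179, 0.2545]
tcp_rot: [[-0.715, 0.699, 0.002], [0.699, 0.715, -0.0], [-0.001, 0.001, -1.0]]
force: [-0.2, 1.4, -1.6]
opening: 0.999
grasp_force: 0.0
```

```bash
python3 - <<'E'
from h import *
applied([0,0,.006,0],[-.6,-.6,-.95,.05]);print(telemetry.read_state()['opening'])
plan([.45,-.27,.255],64.7)
T=lambda P,z:np.mean([atz('top0',260+x/4-.4,150+y/4-.4,z) for x,y in P],0)
print('tabs',T([(58,38),(380,55),(360,298),(40,282)],.088),'buf',T([(105,84),(323,97),(314,262),(90,249)],.075))
E
```

```text
cmd [0.5161 0.1202 0.2545] 135.85 meas [0.5169 0.1179 0.2545] t 23.88
0.9990597148938981
shift [-1.496 -2.174 -0.003] turn z 0.1976
tabs [0.638875 0.007125 0.088   ] buf [0.6391  0.00835 0.075  ]
```

Call:
carry_out(
  deltas=[
    [[-0.12,-0.16,0,0,0,0.018,-1],[-0.27,-0.36,0,0,0,0.036,-1],[-0.42,-0.56,0,0,0,0.054,-1],[-0.57,-0.76,0,0,0,0.072,-1],[-0.7,-0.95,0,0,0,0.09,-1],[-0.75,-1,0,0,0,0.108,-1],[-0.75,-1,0,0,0,0.12,-1],[-0.75,-1,0,0,0,0.12,-1],[-0.75,-1,0,0,0,0.12,-1],[-0.75,-1,0,0,0,0.12,-1]],
  ],
)

```text
time_s: 24.72
position: [0.4915, -0.0645, 0.2535]
tcp_rot: [[-0.05, 0.999, -0.001], [0.999, 0.05, 0.001], [0.001, -0.001, -1.0]]
force: [0.7, -0.1, -0.2]
opening: 0.998
grasp_force: 0.0
```

```bash
python3 - <<'E'
from h import *
applied([-.75,-1,0,.12]);plan([.45,-.27,.255],64.7)
E
```

```text
cmd [ 0.4923 -0.0658  0.2545] 92.65 meas [ 0.4915 -0.0645  0.2535] t 24.72
shift [-1.347 -0.345 -0.003] turn z 0.0776
```

Call:
carry_out(
  deltas=[
    [[-0.15,-0.05,0,0,0,0.018,-1],[-0.35,-0.12,0,0,0,0.036,-1],[-0.55,-0.2,0,0,0,0.054,-1],[-0.75,-0.27,0,0,0,0.072,-1],[-0.9,-0.345,0,0,0,0.0776,-1],[-0.9,-0.345,0,0,0,0.0776,-1],[-0.9,-0.345,0,0,0,0.0776,-1],[-0.9,-0.345,0,0,0,0.0776,-1],[-0.9,-0.345,0,0,0,0.0776,-1],[-0.9,-0.345,0,0,0,0.0776,-1]],
  ],
)

```text
time_s: 25.55
position: [0.4469, -0.2018, 0.254]
tcp_rot: [[0.425, 0.905, -0.0], [0.905, -0.425, 0.0], [0.0, -0.0, -1.0]]
force: [-0.1, 0.5, 0.2]
opening: 1.0
grasp_force: 0.0
```

```bash
python3 - <<'E'
from h import *
applied([-.9,-.345,0,.0776])
a=snap('wrist','w7'); t=snap('top','t7')
print(atz('w7',320,10,.03),[proj('w7',X) for X in([.4445,-.3,.05],[.567,-.358,.05],[.506,-.329,.03])],[proj('t7',X) for X in([.6448,.066,.06],[.635,-.049,.06])])
A=cv2.resize(a[:300,130:560],None,fx=1.4,fy=1.4,interpolation=cv2.INTER_CUBIC)
o=np.zeros((600,790,3),np.uint8);o[:420,:602]=A
b=cv2.resize(t[180:210,270:350],None,fx=4,fy=4,interpolation=cv2.INTER_CUBIC);o[430:550,:320]=b
c=cv2.resize(t[225:290,160:245],None,fx=2.2,fy=2.2,interpolation=cv2.INTER_CUBIC);o[430:430+c.shape[0],330:330+c.shape[1]]=c
cv2.imwrite('pics/c6.png',o[:,:,::-1])
E
```

```text
cmd [ 0.4469 -0.203   0.2545] 64.72 meas [ 0.4469 -0.2018  0.254 ] t 25.55
[ 0.5325 -0.0374  0.03  ] [array([347.9, 290.8]), array([471.6, 291.1]), array([405.5, 283.4])] [array([288.1, 192.6]), array([335.3, 195.4])]
```

View pics/c6.png

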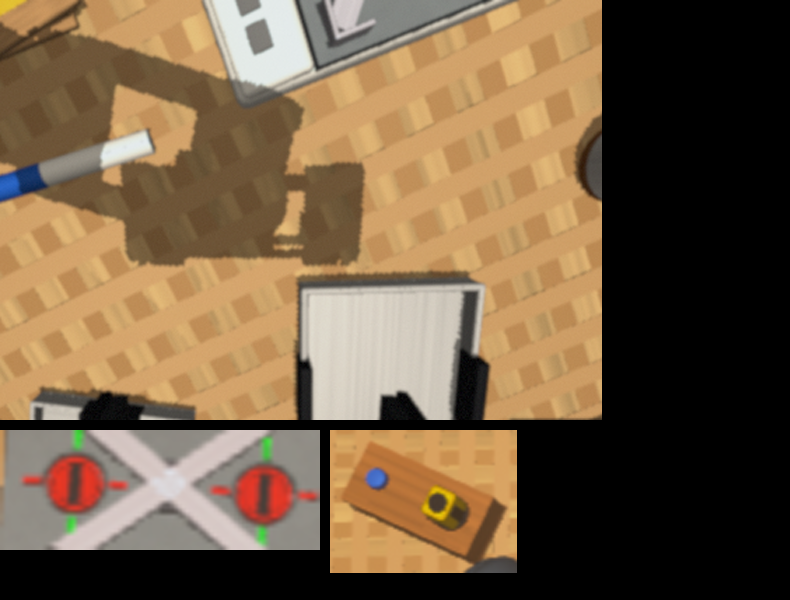

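The crops show both slots lined up with the green marks and the driver back in the block. In w7, the dish's +y rim corners are at (344.3,202.1) and (475.7,203.6), and its front-grip end is at about (347,257).

```bash
python3 - <<'E'
from h import *
l,r=atz('w7',344.3,202.1,.03),atz('w7',475.7,203.6,.03)
d=r-l;yaw=np.degrees(np.arctan2(d[1],d[0]));print(l,r,np.linalg.norm(d),yaw)
ax=np.array([np.cos(np.radians(-25.3)),np.sin(np.radians(-25.3))]);ay=np.array([-ax[1],ax[0]])
c=(l+r)[:2]/2-ay*.09;print('centre w7',c)
print('grip end',atz('w7',130+305/1.4,358/1.4,.05),'->',c-ax*.068+ay*.032)
P=[(427,210),(494,238),(474,285),(408,256)]
for k,(x,y) in enumerate([(l,0),(r,0)]): print('proj top',proj('top0',x))
print('top centre',np.mean([atz('top0',*p,.03) for p in P],0))
g=c-ax*.068;print('grip',g);plan([*g,.255],64.7)
E
```

```text
[ 0.4805 -0.2124  0.03  ] [ 0.6074 -0.2739  0.03  ] 0.14101723298944713 -25.856385952583732
centre w7 [ 0.50548779 -0.32451743]
grip end [ 0.4607 -0.2626  0.05  ] -> [ 0.45768563 -0.26652645]
proj top [403.7 258.4]
proj top [426.  207.3]
top centre [ 0.50615  -0.328675  0.03    ]
grip [ 0.44401018 -0.29545709]
shift [-0.565  0.246 -0.003] turn z 0.0
```

```bash
python3 - <<'E'
from h import *
print(atz('top0',440,315,.03)); plan([.4449,-.2973,.14],64.4)
E
```

```text
[ 0.3417 -0.2926  0.03  ]
shift [-0.574  0.256  0.763] turn z 0.0009
```

Call:
carry_out(
  deltas=[
    [[-0.15,0.06,0,0,0,0.001,-1],[-0.3,0.13,0,0,0,0.001,-1],[-0.45,0.2,0,0,0,0.001,-1],[-0.574,0.256,0.1,0,0,0.001,-1],[-0.574,0.256,0.3,0,0,0.001,-1],[-0.574,0.256,0.5,0,0,0.001,-1],[-0.574,0.256,0.7,0,0,0.001,-1],[-0.574,0.256,0.763,0,0,0.001,-1],[-0.574,0.256,0.763,0,0,0.001,-1],[-0.574,0.256,0.763,0,0,0.001,-1]],
  ],
)

```text
time_s: 26.48
position: [0.445, -0.2974, 0.1399]
tcp_rot: [[0.432, 0.902, 0.0], [0.902, -0.432, 0.0], [0.0, 0.0, -1.0]]
force: [-0.0, 0.3, 0.1]
opening: 1.0
grasp_force: 0.0
```

Call:
carry_out(
  deltas=[
    [[0,0,0.12,0,0,0,-1],[0,0,0.25,0,0,0,-1],[0,0,0.38,0,0,0,-1],[0,0,0.5,0,0,0,-1],[0,0,0.62,0,0,0,-1],[0,0,0.72,0,0,0,-1],[0,0,0.8,0,0,0,-1],[0,0,0.82,0,0,0,-1],[0,0,0.82,0,0,0,1],[0,0,0.82,0,0,0,1]],
  ],
)

```text
time_s: 27.32
position: [0.4457, -0.2984, 0.0181]
tcp_rot: [[0.432, 0.902, 0.002], [0.902, -0.432, -0.002], [-0.001, 0.003, -1.0]]
force: [-0.0, 0.7, 0.2]
opening: 0.916
grasp_force: 0.0
```

Call:
carry_out(
  deltas=[
    [[0,0,0,0,0,0,1],[0,0,0,0,0,0,1],[0,0,0,0,0,0,1],[0,0,0,0,0,0,1],[0,0,0,0,0,0,1],[0,0,0,0,0,0,1],[0,0,0,0,0,0,1],[0,0,0,0,0,0,1],[0,0,0,0,0,0,1],[0,0,0,0,0,0,1]],
  ],
)

```text
time_s: 28.15
position: [0.4446, -0.2975, 0.0165]
tcp_rot: [[0.433, 0.902, 0.0], [0.902, -0.433, -0.0], [-0.0, 0.0, -1.0]]
force: [3.7, -1.5, -1.2]
opening: 0.172
grasp_force: 1.4
```

```bash
python3 - <<'E'
from h import *
applied([-.574,.256,.763,.001],[0,0,.82,0]);s=telemetry.read_state();print(s['opening']*87,s['grasp_force'],s['force'],s['tcp_rot'].round(4))
E
```

```text
cmd [ 0.4448 -0.2973  0.0171] 64.36 meas [ 0.4446 -0.2975  0.0165] t 28.15
14.942507667881369 1.353456118764882 [ 3.66078394 -1.54178612 -1.16988595] [[ 4.328e-01  9.015e-01  1.000e-04]
 [ 9.015e-01 -4.328e-01 -1.000e-04]
 [-0.000e+00  1.000e-04 -1.000e+00]]
```

Call:
carry_out(
  deltas=[
    [[0,0,0,0,0,0,1],[0,0,0,0,0,0,1],[0,0,0,0,0,0,1],[0,0,0,0,0,0,1],[0,0,-0.02,0,0,0,1],[0,0,-0.05,0,0,0,1],[0,0,-0.1,0,0,0,1],[0,0,-0.15,0,0,0,1],[0,0,-0.2,0,0,0,1],[0,0,-0.2,0,0,0,1]],
  ],
)

```text
time_s: 28.98
position: [0.4453, -0.2982, 0.0484]
tcp_rot: [[0.433, 0.902, 0.002], [0.902, -0.433, -0.002], [-0.001, 0.003, -1.0]]
force: [0.2, -0.7, -3.3]
opening: 0.116
grasp_force: 30.0
```

```bash
python3 - <<'E'
from h import *
applied([0,0,-.2,0]);s=telemetry.read_state();print(s['opening']*87,s['grasp_force'],s['force'],s['moment'])
plan([.572,.0137,.222],85.2)
E
```

```text
cmd [ 0.4448 -0.2973  0.0471] 64.36 meas [ 0.4453 -0.2982  0.0484] t 28.98
10.097158271225052 29.965498032979667 [ 0.20786003 -0.6553578  -3.29333283] [-0.0080275   0.31232866 -0.00790893]
shift [ 2.236 -0.133 -1.166] turn z -0.0579
```

Call:
carry_out(
  deltas=[
    [[0,0,-0.05,0,0,0,1],[0,0,-0.13,0,0,0,1],[0,0,-0.25,0,0,0,1],[0,0,-0.4,0,0,0,1],[0,0,-0.55,0,0,0,1],[0,0,-0.7,0,0,0,1],[0,0,-0.83,0,0,0,1],[0,0,-0.92,0,0,0,1],[0,0,-0.98,0,0,0,1],[0,0,-1,0,0,0,1]],
  ],
)

```text
time_s: 29.82
position: [0.4448, -0.2977, 0.1983]
tcp_rot: [[0.433, 0.902, 0.002], [0.902, -0.433, -0.002], [-0.001, 0.002, -1.0]]
force: [0.7, -0.1, -2.9]
opening: 0.112
grasp_force: 30.0
```

Call:
carry_out(
  deltas=[
    [[0.03,0,0,0,0,0,1],[0.1,0,0,0,0,0,1],[0.2,-0.01,0,0,0,0,1],[0.32,-0.02,0,0,0,-0.003,1],[0.45,-0.03,0,0,0,-0.006,1],[0.58,-0.04,0,0,0,-0.01,1],[0.72,-0.05,0,0,0,-0.014,1],[0.84,-0.06,0,0,0,-0.018,1],[0.94,-0.065,0,0,0,-0.02,1],[1,-0.065,0,0,0,-0.02,1]],
  ],
)

```text
time_s: 30.65
position: [0.5, -0.1548, 0.1951]
tcp_rot: [[0.315, 0.949, -0.003], [0.949, -0.315, 0.003], [0.002, -0.004, -1.0]]
force: [0.1, -0.3, -3.9]
opening: 0.111
grasp_force: 30.0
```

```bash
python3 - <<'E'
from h import *
applied([0,0,-1,0],[1,-.065,0,-.02]);plan([.572,.0137,.19],85.2)
E
```

```text
cmd [ 0.501  -0.1578  0.197 ] 71.56 meas [ 0.5    -0.1548  0.1951] t 30.65
shift [1.235 0.087 0.047] turn z -0.0379
```

Call:
carry_out(
  deltas=[
    [[0.03,0,0,0,0,0,1],[0.1,0.01,0,0,0,-0.003,1],[0.2,0.02,0,0,0,-0.006,1],[0.32,0.03,0,0,0,-0.01,1],[0.45,0.04,0,0,0,-0.015,1],[0.58,0.05,0,0,0,-0.02,1],[0.72,0.06,0,0,0,-0.025,1],[0.84,0.07,0,0,0,-0.03,1],[0.94,0.08,0,0,0,-0.035,1],[1,0.087,0,0,0,-0.038,1]],
  ],
)

```text
time_s: 31.48
position: [0.5609, -0.0184, 0.1963]
tcp_rot: [[0.081, 0.997, -0.0], [0.997, -0.081, 0.001], [0.001, -0.0, -1.0]]
force: [0.3, 0.3, -3.1]
opening: 0.108
grasp_force: 30.0
```

```bash
python3 - <<'E'
from h import *
applied([1,.087,0,-.038]);plan([.572,.0137,.155],85.2)
E
```

```text
cmd [ 0.5608 -0.0197  0.197 ] 85.24 meas [ 0.5609 -0.0184  0.1963] t 31.48
shift [0.228 0.056 0.28 ] turn z 0.0001
```

Call:
carry_out(
  deltas=[
    [[0.03,0.01,0,0,0,0,1],[0.08,0.02,0,0,0,0,1],[0.14,0.04,0,0,0,0,1],[0.19,0.05,0.05,0,0,0,1],[0.22,0.056,0.12,0,0,0,1],[0.228,0.056,0.21,0,0,0,1],[0.228,0.056,0.3,0,0,0,1],[0.228,0.056,0.39,0,0,0,1],[0.228,0.056,0.45,0,0,0,1],[0.228,0.056,0.48,0,0,0,1]],
  ],
)

```text
time_s: 32.32
position: [0.5703, 0.0137, 0.1223]
tcp_rot: [[0.083, 0.997, -0.004], [0.997, -0.083, 0.001], [0.0, -0.004, -1.0]]
force: [-0.5, -0.7, -3.4]
opening: 0.116
grasp_force: 30.0
```

```bash
python3 - <<'E'
from h import *
applied([.228,.056,.48,0]);s=telemetry.read_state();print(s['tcp_rot'].round(4)[:,0])
t=snap('top','t8');sd=snap('side','s8');w=snap('wrist','w8')
o=np.zeros((600,800,3),np.uint8)
o[:345,:396]=cv2.resize(t[145:260,250:382],None,fx=3,fy=3,interpolation=cv2.INTER_CUBIC)
o[:480,400:800]=cv2.resize(sd[150:310,290:423],(400,480),interpolation=cv2.INTER_CUBIC)
o[350:590,:395]=cv2.resize(w[:390,:],(395,240),interpolation=cv2.INTER_AREA)
cv2.imwrite('pics/c8.png',o[:,:,::-1])
E
```

```text
cmd [0.572  0.0137 0.125 ] 85.24 meas [0.5703 0.0137 0.1223] t 32.32
[8.330e-02 9.965e-01 2.000e-04]
```

View pics/c8.png

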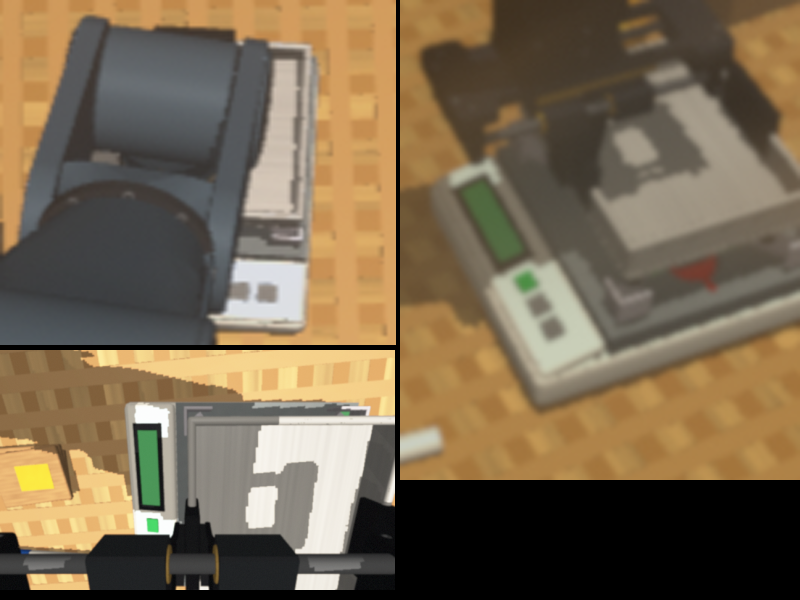

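The top crop shows the dish's right rim from (354.5,159) to (351.5,219) px, standing over the cradle. The side view shows it level and above the tabs. In the wrist view its front-left rim corner is at about (308,114). Picture views are used up, so I refine by numbers.

```bash
python3 - <<'E'
from h import *
s=telemetry.read_state();print(s['position'])
t=cv2.imread('pics/t8.png',0);w=cv2.imread('pics/w8.png',0);z=cv2.imread('pics/top0.png',0)
for r in(180,190,200,210): print(r,t[r,344:366].tolist())
for c in(342,346,349): print(c,t[153:166,c].tolist(),t[210:226,c].tolist())
print('w rows from 98 cols 330,380'); print(w[96:126,340].tolist(),w[96:126,400].tolist())
print('w cols',[w[r,290:325].tolist() for r in(130,150)])
d=np.load('pics/w8.npz');R=d['R'];p=d['p']
for q in([-.002,.09],[.138,.09]):
    X=p+R@np.array([q[1],q[0]-.003,0]);X[2]=p[2]-.0165+.03;print('pred w',proj('w8',X))
for a in(-1,1):
    X=p+R@np.array([-.09,.068+a*.07,0]);X[2]=p[2]+.0135;print('pred t',proj('t8',X))
E
```

```text
[0.57156456 0.01349376 0.12415525]
180 [189, 188, 189, 186, 165, 115, 134, 175, 166, 134, 155, 176, 173, 182, 183, 178, 168, 167, 166, 167, 167, 167]
190 [190, 190, 188, 168, 118, 117, 152, 180, 153, 145, 150, 143, 150, 151, 152, 155, 162, 167, 168, 168, 168, 168]
200 [193, 194, 191, 169, 116, 132, 176, 173, 138, 150, 164, 156, 154, 153, 154, 155, 161, 167, 168, 168, 168, 168]
210 [198, 195, 173, 120, 117, 149, 178, 153, 144, 154, 160, 174, 176, 176, 176, 175, 174, 170, 170, 170, 170, 170]
342 [160, 159, 154, 150, 150, 156, 182, 180, 102, 82, 83, 110, 177] [198, 200, 199, 202, 198, 176, 184, 166, 93, 85, 103, 111, 118, 147, 132, 89]
346 [165, 165, 165, 165, 165, 165, 170, 193, 118, 84, 84, 110, 182] [173, 174, 179, 197, 197, 181, 185, 186, 102, 82, 90, 110, 110, 118, 167, 100]
349 [163, 164, 163, 163, 163, 163, 167, 200, 132, 88, 83, 88, 114] [149, 154, 157, 159, 162, 171, 178, 189, 114, 97, 105, 138, 142, 154, 195, 114]
w rows from 98 cols 330,380
[112, 92, 85, 87, 91, 96, 96, 95, 95, 97, 98, 105, 118, 130, 139, 141, 144, 148, 149, 142, 136, 126, 122, 113, 105, 99, 106, 121, 135, 142] [96, 94, 96, 96, 95, 98, 95, 94, 97, 94, 99, 110, 124, 134, 138, 143, 143, 144, 142, 136, 134, 124, 119, 111, 103, 97, 109, 124, 135, 135]
w cols [[95, 94, 94, 95, 95, 95, 95, 103, 114, 129, 133, 130, 119, 109, 112, 120, 129, 132, 136, 139, 141, 138, 133, 130, 124, 116, 113, 120, 134, 140, 141, 142, 140, 140, 139], [93, 94, 93, 94, 93, 93, 93, 90, 95, 95, 93, 95, 97, 99, 110, 119, 128, 133, 136, 138, 139, 136, 133, 131, 123, 115, 111, 120, 131, 139, 140, 139, 139, 141, 138]]
pred w [298.9 104.3]
pred w [667.4 103.9]
pred t [348.4 217.6]
pred t [351.6 159.1]
```

```bash
python3 - <<'E'
from h import *
ay=np.array([.083,.9965]);zr=.1358
for r,c in((180,352.6),(190,352.1),(200,351.6),(210,351.1)):
    X=atz('t8',c,r,zr); print('edge',X)   # outer -y rim edge, line x-dependent
# side line: centre y of dish at the weighing axis
P=[atz('t8',c,r,zr)[:2] for r,c in((180,352.6),(190,352.1),(200,351.6),(210,351.1))]
n=ay; c0=np.mean([p@n for p in P])+.09
print('dish n-coord top',c0,' tcp n',np.array([.5703,.0137])@n)
for nm,u,v,z in(('screws',260+209.75/4-.4,150+178.5/4-.4,.06),('buf',260+208/4-.4,150+173/4-.4,.075),('tabs',260+209.5/4-.4,150+168.25/4-.4,.088)):
    X=atz('top0',u,v,z);print(nm,X,X[:2]@n)
d=np.load('pics/w8.npz');X=[atz('w8',c,107.7,zr) for c in(340,400)];print('wrist',[x[:2]@n-.09 for x in X])
# screws in numeric from t7: red centroid
for nm in('top0','t7'):
    im=cv2.imread(f'pics/{nm}.png').astype(int);m=((im[...,2]>130)&(im[...,1]<70)&(im[...,0]<70)).astype(np.uint8)
    m[:, :270]=0;m[:,350:]=0;m[:175]=0;m[215:]=0
    k,l,st,ce=cv2.connectedComponentsWithStats(cv2.morphologyEx(m,cv2.MORPH_CLOSE,np.ones((5,5),np.uint8)))
    S=[ (st[i,0]+st[i,2]/2-.5,st[i,1]+st[i,3]/2-.5,st[i,4],ce[i].round(2).tolist()) for i in range(1,k) if st[i,4]>60];print(nm,S,[atz(nm,*s[3],.06) for s in S])
E
```

```text
edge [ 0.6505 -0.0884  0.1358]
edge [ 0.6266 -0.0865  0.1358]
edge [ 0.6028 -0.0846  0.1358]
edge [ 0.5792 -0.0827  0.1358]
dish n-coord top 0.05577575  tcp n 0.060986950000000005
screws [0.6394 0.0076 0.06  ] 0.0606436
buf [0.6387 0.0083 0.075 ] 0.061283050000000006
tabs [0.6381 0.0071 0.088 ] 0.060037450000000006
wrist [np.float64(0.0597328), np.float64(0.05974015000000002)]
top0 [(np.float64(288.0), np.float64(193.0), np.int32(163), [288.41, 192.96]), (np.float64(336.0), np.float64(196.0), np.int32(161), [335.37, 195.62])] [array([0.6439, 0.0653, 0.06  ]), array([ 0.6345, -0.0493,  0.06  ])]
t7 [(np.float64(288.0), np.float64(193.0), np.int32(150), [288.19, 192.99]), (np.float64(336.0), np.float64(195.5), np.int32(157), [335.57, 195.59])] [array([0.6438, 0.0658, 0.06  ]), array([ 0.6346, -0.0498,  0.06  ])]
```

The dish stands about 4 mm too far towards −y by both cameras. I correct that and lower gently.

Call:
carry_out(
  deltas=[
    [[0.015,0,0,0,0,0,1],[0.027,0,0,0,0,0,1],[0.027,0,0,0,0,0,1],[0.027,0,0.03,0,0,0,1],[0.027,0,0.06,0,0,0,1],[0.027,0,0.09,0,0,0,1],[0.027,0,0.12,0,0,0,1],[0.027,0,0.145,0,0,0,1],[0.027,0,0.16,0,0,0,1],[0.027,0,0.16,0,0,0,1]],
  ],
)

```text
time_s: 33.3
position: [0.5715, 0.0176, 0.0998]
tcp_rot: [[0.083, 0.997, -0.002], [0.997, -0.083, 0.0], [0.0, -0.002, -1.0]]
force: [-0.3, 0.0, -4.1]
opening: 0.113
grasp_force: 30.0
```

Call:
carry_out(
  deltas=[
    [[0,0,0.005,0,0,0,1],[0,0,0.01,0,0,0,1],[0,0,0.015,0,0,0,1],[0,0,0.02,0,0,0,1],[0,0,0.025,0,0,0,1],[0,0,0.03,0,0,0,1],[0,0,0.035,0,0,0,1],[0,0,0.04,0,0,0,1],[0,0,0.04,0,0,0,1],[0,0,0.04,0,0,0,1]],
  ],
)

```text
time_s: 34.13
position: [0.572, 0.0176, 0.0945]
tcp_rot: [[0.083, 0.997, -0.0], [0.997, -0.083, 0.0], [0.0, -0.0, -1.0]]
force: [0.6, 0.3, -3.5]
opening: 0.113
grasp_force: 30.0
```

```bash
python3 - <<'E'
from h import *
applied([.027,0,.16,0],[0,0,.04,0]);s=telemetry.read_state();print(s['force'],s['moment'])
E
```

```text
cmd [0.5723 0.0177 0.095 ] 85.24 meas [0.572  0.0176 0.0945] t 34.13
[ 0.58155261  0.31811019 -3.46206007] [-0.06017572  0.32727413 -0.00626582]
```

Call:
carry_out(
  deltas=[
    [[0,0,0.004,0,0,0,1],[0,0,0.008,0,0,0,1],[0,0,0.012,0,0,0,1],[0,0,0.016,0,0,0,1],[0,0,0.02,0,0,0,1],[0,0,0.02,0,0,0,1],[0,0,0.02,0,0,0,1],[0,0,0.02,0,0,0,1],[0,0,0.02,0,0,0,1],[0,0,0.02,0,0,0,1]],
  ],
)

```text
time_s: 34.97
position: [0.572, 0.0176, 0.0917]
tcp_rot: [[0.083, 0.997, 0.0], [0.997, -0.083, -0.0], [-0.0, 0.0, -1.0]]
force: [-0.1, 0.2, -1.5]
opening: 0.111
grasp_force: 29.9
```

```bash
python3 - <<'E'
from h import *
applied([0,0,.02,0]);s=telemetry.read_state();print(s['force'],s['moment'])
E
```

```text
cmd [0.5723 0.0177 0.092 ] 85.24 meas [0.572  0.0176 0.0917] t 34.97
[-0.11801685  0.21192421 -1.4898147 ] [-0.10271949  0.17816347 -0.00288653]
```

Call:
carry_out(
  deltas=[
    [[0,0,0.004,0,0,0,1],[0,0,0.004,0,0,0,1],[0,0,0.004,0,0,0,0.2],[0,0,0.004,0,0,0,0.2],[0,0,0.004,0,0,0,0.2],[0,0,0.004,0,0,0,0.2],[0,0,0.004,0,0,0,0.2],[0,0,0.004,0,0,0,0.2],[0,0,0.004,0,0,0,0.2],[0,0,0.004,0,0,0,0.2]],
  ],
)

```text
time_s: 35.8
position: [0.572, 0.0176, 0.091]
tcp_rot: [[0.083, 0.997, 0.0], [0.997, -0.083, -0.0], [-0.0, 0.0, -1.0]]
force: [0.1, -0.5, 0.4]
opening: 0.395
grasp_force: 0.0
```

Call:
carry_out(
  deltas=[
    [[0,0,-0.03,0,0,0,0.2],[0,0,-0.08,0,0,0,0.2],[0,0,-0.15,0,0,0,0.2],[0,0,-0.25,0,0,0,0.2],[0,0,-0.35,0,0,0,0.2],[0,0,-0.5,0,0,0,0.2],[0,0,-0.65,0,0,0,0.2],[0,0,-0.8,0,0,0,0.2],[0,0,-0.9,0,0,0,0.2],[0,0,-1,0,0,0,0.2]],
  ],
)

```text
time_s: 36.63
position: [0.5724, 0.0176, 0.2438]
tcp_rot: [[0.083, 0.997, 0.003], [0.997, -0.083, -0.0], [-0.0, 0.003, -1.0]]
force: [-0.7, 0.1, -1.1]
opening: 0.398
grasp_force: 0.0
```

Call:
carry_out(
  deltas=[
    [[0.1,-0.1,0,0,0,0,0.2],[0.1,-0.35,0,0,0,0,0.2],[0.1,-0.6,0,0,0,0,0.2],[0.1,-0.85,0,0,0,0,0.2],[0.1,-1,0,0,0,0,0.2],[0.1,-1,0,0,0,0,0.2],[0.1,-1,0,0,0,0,0.2],[0.1,-1,0,0,0,0,0.2],[0.1,-1,0,0,0,0,0.2],[0.1,-1,0,0,0,0,0.2]],
  ],
)

```text
time_s: 37.47
position: [0.4254, 0.0447, 0.2413]
tcp_rot: [[0.083, 0.997, 0.002], [0.997, -0.083, -0.0], [-0.0, 0.002, -1.0]]
force: [-0.5, -0.7, -0.9]
opening: 0.403
grasp_force: 0.0
```

```bash
python3 - <<'E'
from h import *
applied([0,0,.004,0],[0,0,-1,0],[.1,-1,0,0])
t=snap('top','t9');g=cv2.cvtColor(t,cv2.COLOR_RGB2GRAY)
n=np.array([.0795,.9968]);ax=np.array([n[1],-n[0]]);C=np.array([.6392,.0078])
for nm,q in(('FL',(-.07,.09)),('FR',(-.07,-.09)),('BL',(.07,.09)),('BR',(.07,-.09))):
    X=np.append(C+ax*q[0]+n*q[1],.105);print(nm,proj('t9',X))
for r in(185,200): print(r,g[r,262:282].tolist(),g[r,344:364].tolist())
for c in(295,330): print(c,g[150:172,c].tolist(),g[210:232,c].tolist())
E
```

```text
cmd [0.4241 0.0451 0.2414] 85.24 meas [0.4254 0.0447 0.2413] t 37.47
FL [271.3 216. ]
FR [348.  220.2]
BL [275.7 159. ]
BR [351. 163.]
185 [167, 167, 166, 165, 160, 156, 155, 154, 140, 115, 113, 111, 151, 159, 131, 158, 176, 178, 178, 178] [182, 180, 160, 114, 135, 173, 161, 133, 129, 131, 139, 150, 147, 146, 147, 150, 155, 157, 158, 158]
200 [164, 165, 165, 164, 159, 156, 155, 142, 122, 128, 142, 166, 157, 125, 159, 178, 180, 181, 181, 181] [184, 162, 114, 128, 165, 157, 125, 127, 131, 142, 156, 147, 145, 145, 146, 147, 152, 158, 159, 159]
295 [148, 146, 147, 147, 147, 146, 142, 140, 141, 144, 161, 175, 101, 80, 82, 112, 174, 178, 180, 181, 180, 178] [187, 187, 185, 170, 154, 91, 70, 68, 67, 68, 68, 67, 67, 64, 69, 73, 76, 79, 81, 83, 85, 86]
330 [155, 155, 155, 156, 155, 156, 156, 156, 156, 156, 156, 158, 171, 157, 93, 79, 83, 113, 173, 180, 181, 181] [187, 188, 188, 190, 191, 192, 185, 159, 186, 153, 91, 80, 81, 92, 125, 128, 128, 128, 126, 109, 90, 157]
```

The dish rims match the prediction for the seat to within half a pixel on all measured sides. The driver and the screws were already checked in c6.

```bash
python3 - <<'E'
from h import *
print(job.hand_in())
E
```

```text
the job is handed in; nothing more can be done
None
```

I turned both lock screws to their stops, put the driver back in its hole and set the dish into the cradle, then handed the job in at about 38 s; the hand-in returned no verdict.

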